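Wedge a vial rack fast on the laboratory shaker

TASK

Set the vial rack on the shaker's platform, pushed right into the corner of the two square stops, then slide the wedge, thin end first, into the gap left between the rack and the slanted rail and drive it in until the rack is locked tight. Keep the rack upright all the time, knock nothing over, and leave rack and wedge standing flat on the platform.

Things in the scene. Friction and masses are not known exactly. Their poses are not given: they have to be found in the camera images.
- shaker: White orbital shaker, fixed, 240 (x) by 280 (y) mm; its flat dark steel platform, 200 by 280 mm, lies 80 mm above the origin (centre of the underside, on the bench). Its x points roughly away from the robot. Three aluminium bars 40 mm high stand on the platform: two make a square corner, the third is slanted. The bay between them is open at -y: the wedge goes in from there, towards +y.
- corner (a point): Inner corner of the two square stops, on the platform (axes as the shaker's; at x=-55, y=105, z=80 mm from its origin). From it the long stop's face runs 143 mm towards the shaker's -y and the end stop's face 78 mm towards +x.
- slant_rail (a point): Point on the top edge of the slanted rail's inner face, 14 mm thick, 170 mm long, opposite the long stop (at x=35, y=29, z=120 mm from the shaker's origin, axes as the shaker's). Its face is turned 9.5 degrees from the shaker's y, so that the bay narrows towards +y.
- rack_home (a point): Point fixed to the shaker (its axes): where the rack's centre (point rack_center) is when the rack touches both stops, its long axis along the shaker's y. At x=-22, y=40, z=102.5 mm from the shaker's origin.
- wedge_home (a point): Point fixed to the shaker (its axes, x=23, y=27, z=98 mm from its origin): the wedge's centre when the rack is home and the wedge just fills the gap; pushed hard it goes only 1 or 2 mm further. It then points along the shaker's +y turned 4.8 degrees towards -x, faces flat on rack and rail. Pulled back 50 mm along that line it has 4 mm of play on either side.
- rack_center (a point): Loose grey vial rack, block 130 (x, long) by 66 (y) by 45 (z) mm, 0.3 to 0.65 kg; this point is the middle of the block, 22.5 mm above its underside. Ten small vials stand out of it to 59 mm above the underside, and a plate handle rises in the middle. The same either way round.
- rack_handle (a point): Where to grip the rack: on the handle, a plate 60 long (rack's x), 12 thick (rack's y), its top 105 mm above the rack's underside; this point is 84 mm above the underside, over the centre. Axes as the rack's.
- wedge_center (a point): Loose plain wooden wedge, 120 long, 36 high, standing on its flat side, 34 wide at the thick end narrowing evenly on both sides to 14 at the thin end (its +x), about 0.12 kg; this point is half-way along, 18 mm above its underside. The thick end face is 60 mm behind it (-x).
- wedge_grip (a point): Where to grip the wedge: on an upright fin, 40 long (wedge's x), 12 thick (wedge's y), standing on its thick end and reaching to 85 mm above the underside, its back flush with the thick end; this point is 40 mm behind the centre and 64 mm above the underside. Axes as the wedge's.
- wedge: The same wedge, origin at the middle of its underside, +x to the thin end.
- rack: The same rack, origin at the middle of its underside, x along its length.
- beaker: Bystander, to be left standing: glass beaker, 72 wide, 85 high (mm); origin at the centre of its underside.
- amber_a: Bystander, to be left standing: amber bottle, 90 wide, 200 high (mm); origin at the centre of its underside.
- amber_b: Bystander, to be left standing: amber bottle, 90 wide, 200 high (mm); origin at the centre of its underside.
- salt_jar: Bystander, to be left standing: white jar, 60 wide, 75 high (mm); origin at the centre of its underside.
- cylinder: Bystander, to be left standing: measuring cylinder, foot 76 wide, 226 high (mm); origin at the centre of its underside.
Not all that is in view belongs to the job. Of the things that look like the rack, take the one that is farthest to the robot's left at the start.

How it is judged:
By the outcome, as a careful person would: the job done as asked, in the order asked, and still so for the second after the job is handed in, with the robot touching nothing.
It also fails if it takes over 70 s, if anything falls off the work surface, if the arm or the gripper's body presses on something with over 40 N, if the wrist force passes 120 N, or if a joint passes its speed limit or range.

ROBOT

A 6-joint arm with a two-finger parallel gripper is mounted at the origin on the work surface. World frame = base frame: x ahead of the robot, y to its left, z up, the work surface at z = 0. Lengths are in m, angles in rad, forces in N, time in s.
With the tool pointing down it reaches from about 0.4 to 0.825 m from the base axis. Payload 7 kg.
Tool frame: the origin (TCP) lies midway between the tips of the shut fingers; the grasp point (between the pads) lies 19 mm behind it; z points along the fingers, y is the line along which they close (so a half turn about z gives the same grasp; the last joint's range is limited). The gripper opens to 88 mm and grips with 3 to 60 N. Pads are 19 mm wide; open, the fingers measure 130 mm over their backs; the gripper's body (78 mm by 193 mm) begins 47 mm behind the grasp point.
Start: joints at [-1.043, 0.359, 0.012, 0, -1.224, -0.288], TCP at [0.16, -0.656, 0.227] pointing down, gripper open.
Joint ranges: [-3.07, 3.07], [-1.43, 2.12], [-1.02, 1.25], [-3.03, 1.67], [-3.05, -0], [-3.03, 3.03]. Speed limits (rad/s): [2.39, 2.39, 3.01, 3.14, 3.14, 3.14].

INTERFACE

Orientations are given as [roll, pitch, yaw] about the fixed x, y, z axes, in that order (R = Rz(yaw) Ry(pitch) Rx(roll)).
In Python, from station import arm gives the robot as it stands.
- The arm moves only by the tool servo_tool, never from a script. Its argument "deltas" is a list of rows, each a list of 7 numbers: the closure, from -1 (fully open) to 1 (shut), then the shift along the tool's x, y, z in mm, then the turn, a rotation vector about the tool's x, y, z in degrees. In form: [[gripper, x, y, z, ax, ay, az], ...]. A call has 1 to 20 rows; each row shifts and turns the commanded pose from where the row before left it, along the tool's axes as they then stand; what a row does not reach is not made up. A row lasts 1/12 s, in which the tool goes at most 41.7 mm and 7.16 degrees, less where a joint would pass 70% of its speed; a pose out of reach is approached as far as the arm can. A call is refused whole if a number of a shift passes 41.7 or a number of a turn 7.16, either way. A call with a gripper value outside its range is refused whole. The fingers move at their own pace and stop on an object; "squeeze" is the grip in N (left out, the last holds). Time passes only in rows, so rows that do not move let the fingers close. It gives the time, the measured TCP pose, the force, the opening and the grip force at its end, in the units of the state.
- arm.get_state(): the state, without advancing time (a new reading comes with each control period).
- arm.grab_frame(name): name is "scene" or "top" or "wrist"; returns a dict with "color" (384x512x3 uint8, red, green, blue), "K" (3x3 intrinsics, pixels), "position" and "orientation" of the camera in the world. Camera axes: x right, y down, z forward; pixel columns grow to the right and rows downward; lengths in m; the calibration is good to about 2 mm. A picture is of the moment at which its call begins. There is no depth.
- arm.job_done(): hands the job in; it is judged then, once.
Trained networks look in a picture, given as the dict that the camera call returned (one of the last four; its "shot" number tells which), for a name from the list of things; names that differ only in an ending like _2 or _b are one class to them, and where a whole thing is asked for, a point or a joint stands for the part that bears it (a point fixed in the world has none). Each returns a list of dicts, best first, with "conf" (0 to 1); they miss things now and then, are a little off and sometimes report something else, mostly with a low value. They report only what shows in the picture. A call takes as long as a camera call. They do not tell look-alikes from the thing itself.
- arm.recognise(query, picture): "at" ([x, y, z] in m, in the coordinates of the camera as it stood for that picture, good to about 4 mm: the middle of the surface that is visible of it).
The state is a dict: "t": time; "q": joint angles; "qd": joint speeds; "joint_efforts": joint torques, N m; "eef_pos": TCP position; "ee_rot": TCP orientation; "force": force on the tool from outside, world axes, zero at the start; "moment": the same for the moment, N m; "width": finger opening in m; "gripper_force": force on a finger pad.
Only numpy, scipy, OpenCV 4.12 (cv2) and the standard library are available. Lean on these libraries where they do the work, as an engineer would, in place of code of your own. Each camera call takes 0.05 s, during which the arm holds its last target. There are 200 camera calls.

## Working session

There is one attempt and no reset: what is moved stays moved. The work goes in short steps, Python scripts to look and compute and a tool call to move; the robot and the scene stay as the last step left them, time stands still between calls to the robot, and variables do not carry over. Pictures are saved under pics/ and viewed, at most 10 in all, crops included, and the job is handed in when it is done.

Besides the shell and the picture viewer there is one more tool, called after "Request:" as name([rows], argument=value, ...), one row to a line, values as JSON. servo_tool: Moves the arm, as the interface text tells. Its arguments: {"type":"object","properties":{"deltas":{"type":"array","items":{"type":"array","items":{"type":"number"}}},"squeeze":{"type":"number"}},"required":["deltas"]}

```bash
mkdir -p pics; cat > h.py <<'E'
from station import arm
import numpy as np, cv2
from scipy.spatial.transform import Rotation as R
def shot(n,f=None):
    p=arm.grab_frame(n)
    if f: cv2.imwrite('pics/'+f,p['color'][:,:,::-1])
    return p
def Rc(p):
    o=np.array(p['orientation'],float)
    return o if o.shape==(3,3) else R.from_euler('xyz',o).as_matrix()
def w(p,c): return np.array(p['position'])+Rc(p)@np.array(c)
def pix(p,X):
    c=Rc(p).T@(np.array(X)-p['position']); u=np.array(p['K'])@c; return u[:2]/u[2]
def ray(p,uv,z):
    d=Rc(p)@np.linalg.inv(p['K'])@np.array([uv[0],uv[1],1.]); o=np.array(p['position'])
    return o+d*(z-o[2])/d[2]
E
python3 - <<'E'
from h import *
ps={n:shot(n,n+'0.png') for n in('scene','top')}
s=arm.get_state();print(s)
for n,p in ps.items():
    print(n,p['position'],p['orientation'])
    for q in 'shaker corner slant_rail rack_center rack_handle wedge_center wedge_grip beaker amber_a salt_jar cylinder'.split():
        for r in arm.recognise(q,p)[:4]:
            X=w(p,r['at']); print(q,round(r['conf'],2),X.round(3),pix(p,X).round())
E
```

```text
{'t': 0.1, 'q': array([-1.04287609e+00,  3.59338481e-01,  1.11818134e-02, -3.20802134e-04,
       -1.22410083e+00, -2.88118267e-01]), 'qd': array([ 0.00034739, -0.00144315,  0.00204568,  0.00070737, -0.00223322,
       -0.00142582]), 'joint_efforts': array([-2.74757695e-03, -5.84161520e+01,  2.93754190e+01,  7.01547280e+00,
        1.02704132e-02, -4.58959062e-05]), 'eef_pos': array([ 0.16021224, -0.65527407,  0.22571279]), 'ee_rot': array([ 3.14010601e+00, -1.26068696e-04, -2.90189982e+00]), 'force': array([ 0.01200078, -0.20916365, -0.38771663]), 'moment': array([ 0.00824009, -0.00594692, -0.01338012]), 'gripper_force': 0.0, 'width': 0.0877141224012336}
scene [1.12177043 0.71422045 1.26454194] [-2.44999491e+00  1.65221123e-04  2.50297734e+00]
shaker 0.49 [ 0.717 -0.318  0.06 ] [175. 183.]
corner 0.65 [0.552 0.041 0.081] [271. 221.]
slant_rail 0.69 [0.553 0.037 0.079] [271. 221.]
rack_center 0.87 [ 0.348 -0.514  0.046] [228. 118.]
rack_center 0.67 [ 0.521 -0.481  0.046] [198. 139.]
rack_center 0.59 [ 0.492 -0.329  0.049] [225. 157.]
rack_handle 0.9 [ 0.493 -0.33   0.043] [224. 158.]
[... 595 characters left out ...]
229. 206.]
slant_rail 0.62 [0.516 0.009 0.076] [229. 205.]
rack_center 0.83 [ 0.338 -0.53   0.048] [377. 251.]
rack_center 0.74 [ 0.482 -0.336  0.043] [323. 213.]
rack_center 0.61 [ 0.505 -0.488  0.044] [364. 206.]
rack_center 0.48 [0.516 0.006 0.08 ] [230. 205.]
rack_handle 0.8 [ 0.506 -0.487  0.045] [363. 206.]
rack_handle 0.79 [ 0.343 -0.533  0.043] [378. 250.]
rack_handle 0.6 [ 0.483 -0.341  0.041] [324. 213.]
wedge_grip 0.71 [0.492 0.331 0.036] [142. 214.]
beaker 0.73 [ 0.718 -0.322  0.034] [316. 150.]
amber_a 0.68 [0.758 0.12  0.136] [196. 136.]
amber_a 0.59 [ 0.757 -0.126  0.141] [265. 135.]
salt_jar 0.65 [ 0.656 -0.41   0.075] [343. 165.]
cylinder 0.92 [0.671 0.42  0.098] [113. 164.]
```

```bash
python3 -c "
import cv2,numpy as np
a=cv2.imread('pics/scene0.png');b=cv2.imread('pics/top0.png')
cv2.imwrite('pics/both.png',np.hstack([a,b])[:, :]) ;print(a.shape)"
```

```text
(384, 512, 3)
```

View pics/top0.png

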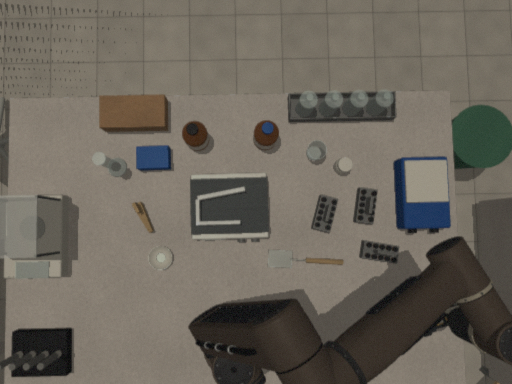

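View pics/scene0.png

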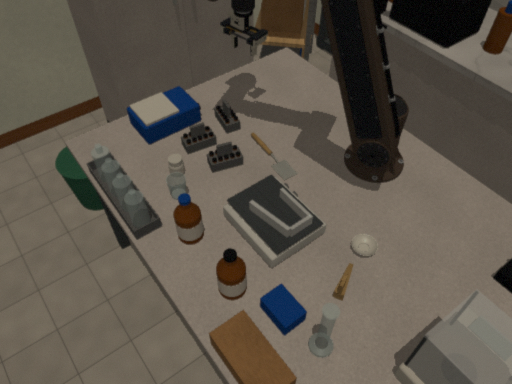

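The top view shows the shaker around (229,207) with the bay open to the right. The wedge is near (143,217), and there are three racks at (323,213), (365,206) and (379,251). The leftmost rack, at (323,213), is the one to take. I'll triangulate its position and work out the move to a close look.

```bash
cat >> h.py <<'E'
def tri(ps,uvs):
    A=np.zeros((3,3));b=np.zeros(3)
    for p,uv in zip(ps,uvs):
        d=Rc(p)@np.linalg.inv(p['K'])@np.array([uv[0],uv[1],1.]);d/=np.linalg.norm(d);M=np.eye(3)-np.outer(d,d);A+=M;b+=M@np.array(p['position'])
    return np.linalg.solve(A,b)
def delta(target,yaw,st=None):
    "total tool-frame shift (mm) and turn (deg) from present pose to tool-down pose with given yaw(rad)"
    s=st or arm.get_state(); T=R.from_euler('xyz',s['ee_rot']); G=R.from_euler('xyz',[np.pi,0,yaw])
    print('shift world mm',((np.array(target)-s['eef_pos'])*1000).round(1),'in tool',(T.inv().apply(np.array(target)-s['eef_pos'])*1000).round(1),'turn',np.degrees((T.inv()*G).as_rotvec()).round(2),'eef',s['eef_pos'].round(4),np.degrees(s['ee_rot']).round(2),'F',s['force'].round(1),'w',round(s['width'],4),'t',s['t'])
E
python3 - <<'E'
from h import *
ps=[shot('scene'),shot('top')]
print(tri(ps,[(224.5,158),(323,213)]),tri(ps,[(338,288),(142,214)]))
for a,b in [((329,197),(319,230)),((135,204),(152,232)),((191,240),(270,238)),((191,177),(268,174))]:
    A,B=[ray(ps[1],x,.06) for x in(a,b)]; print(A.round(3),B.round(3),np.degrees(np.arctan2(*(A-B)[1::-1])))
p=shot('wrist'); s=arm.get_state()
T=R.from_euler('xyz',s['ee_rot']).as_matrix()
print('cam in tool',T.T@(np.array(p['position'])-s['eef_pos']),(T.T@Rc(p)).round(2),p['K'])
delta([.485,-.34,.30],0); delta([.485,-.34,.30],np.pi)
E
```

```text
[ 0.4834585  -0.34091232  0.02980517] [ 0.49728292  0.33335541 -0.00467959]
[ 0.539 -0.358  0.06 ] [ 0.42  -0.317  0.06 ] -18.674761293830255
[0.527 0.351 0.06 ] [0.424 0.289 0.06 ] 30.87407169364451
[0.392 0.148 0.06 ] [ 0.394 -0.139  0.06 ] 90.34936191351046
[0.622 0.146 0.06 ] [ 0.628 -0.137  0.06 ] 91.18890037511859
cam in tool [ 0.07170852 -0.00073812 -0.15721721] [[-0.   -0.97 -0.26]
 [ 1.   -0.   -0.  ]
 [ 0.   -0.26  0.97]] [[340.85306684   0.         249.3271866 ]
 [  0.         340.85306684 190.71706514]
 [  0.           0.           1.        ]]
shift world mm [324.7 315.7  73.5] in tool [-390.4  229.5  -73.5] turn [   0.      0.   -166.26] eef [ 0.1603 -0.6557  0.2265] [ 180.     -0.   -166.26] F [ 1.  -0.3 -0.1] w 0.0872 t 1.35
shift world mm [324.7 315.7  73.5] in tool [-390.4  229.5  -73.5] turn [ 0.   -0.   13.74] eef [ 0.1603 -0.6557  0.2265] [ 180.     -0.   -166.26] F [ 1.  -0.3 -0.1] w 0.0872 t 1.35
```

Request:
servo_tool([
  [-1, -28, 16.4, -5, 0, 0, 0],
  [-1, -28, 16.4, -5, 0, 0, 0],
  [-1, -28, 16.4, -5, 0, 0, 0],
  [-1, -28, 16.4, -5, 0, 0, 0],
  [-1, -28, 16.4, -5, 0, 0, 0],
  [-1, -28, 16.4, -5, 0, 0, 0],
  [-1, -28, 16.4, -5, 0, 0, 0],
  [-1, -28, 16.4, -5, 0, 0, 0],
  [-1, -28, 16.4, -5, 0, 0, 0],
  [-1, -28, 16.4, -5, 0, 0, 0],
  [-1, -28, 16.4, -5, 0, 0, 0],
  [-1, -28, 16.4, -5, 0, 0, 0],
  [-1, -28, 16.4, -5, 0, 0, 0],
  [-1, -26, 16.4, -5, 0, 0, 0],
  [-1, 0, 0, 0, 0, 0, 6.8],
  [-1, 0, 0, 0, 0, 0, 6.8],
  [-1, 0, 0, 0, 0, 0, 6.8],
  [-1, 0, 0, 0, 0, 0, 6.8],
  [-1, 0, 0, 0, 0, 0, 6.8],
  [-1, 0, 0, 0, 0, 0, 0],
])

```text
t: 3.02
eef_pos: [0.4846, -0.3399, 0.2966]
ee_rot: [3.142, 0.0, 2.783]
force: [-0.0, -0.2, -0.1]
width: 0.0874
gripper_force: 0.0
```

```bash
python3 - <<'E'
from h import *
p=shot('wrist','w1.png'); q=shot('top')
for n in('rack_center','rack_handle'):
  for pp in (p,q):
    for r in arm.recognise(n,pp)[:3]:
        X=w(pp,r['at']); print(n,round(r['conf'],2),X.round(4),pix(pp,X).round(1))
delta([.484,-.340,.30],np.radians(161))
for z in(.045,.105): print(ray(p,(256,192),z))
E
```

```text
rack_center 0.75 [ 0.3426 -0.5158  0.0488] [63.6 98.1]
rack_center 0.72 [ 0.4723 -0.3417  0.0419] [245.6 149.6]
rack_center 0.7 [ 0.4803 -0.4772  0.044 ] [146.5 193.8]
rack_center 0.77 [ 0.4482 -0.327   0.0426] [320.5 222.1]
rack_center 0.66 [0.5154 0.013  0.0794] [227.5 205.1]
rack_center 0.57 [ 0.3372 -0.5298  0.048 ] [377.2 251.5]
rack_handle 0.9 [ 0.3402 -0.5164  0.0475] [62.7 96.2]
rack_handle 0.89 [ 0.4757 -0.3417  0.0447] [246.6 152.5]
rack_handle 0.66 [ 0.4809 -0.4754  0.0454] [147.6 194. ]
rack_handle 0.61 [ 0.4489 -0.3338  0.0418] [322.3 221.9]
rack_handle 0.58 [ 0.3412 -0.5317  0.0473] [377.6 250.4]
shift world mm [-0.5  0.   3.4] in tool [ 0.5 -0.1 -3.4] turn [ 0.   -0.   -1.14] eef [ 0.4845 -0.34    0.2966] [180.    -0.   159.86] F [ 0.5  0.  -0.2] w 0.0874 t 3.3167
[ 0.52595217 -0.34821031  0.045     ]
[ 0.51005003 -0.34349792  0.105     ]
```

View pics/w1.png

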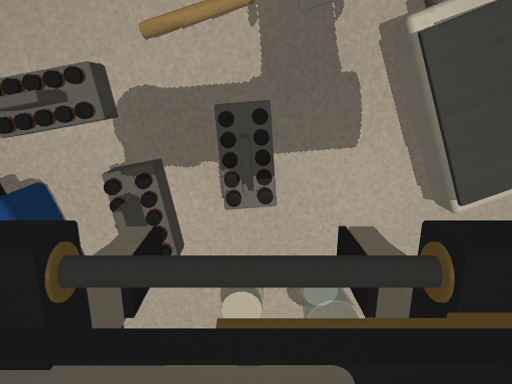

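The wrist view shows the wanted rack in the middle, with corners at about (215,104), (271,100), (276,206) and (224,209). Its handle is near (246,163). I'll enlarge this area.

```bash
python3 - <<'E'
from h import *
i=cv2.imread('pics/w1.png')[90:220,190:300]
i=cv2.convertScaleAbs(i,alpha=1.8,beta=15)
cv2.imwrite('pics/w1c.png',cv2.resize(i,None,fx=4.5,fy=4.5,interpolation=cv2.INTER_CUBIC))
p=shot('wrist')
cs=[ray(p,u,.045) for u in((215,104),(271,100),(276,206),(224,209))]
for c in cs: print(c.round(4))
print(np.mean(cs,0))
for a,b in((0,1),(1,2),(2,3),(3,0)):
  d=cs[a]-cs[b];print(np.linalg.norm(d),np.degrees(np.arctan2(d[1],d[0])))
def proj(cx,cy,yaw):
    r=R.from_euler('z',yaw,degrees=True).as_matrix()
    for n,L,W,z in(('top',.065,.033,.045),('bot',.065,.033,.0),('han',.03,.006,.105)):
        print(n,[ (pix(p,r@[sx*L,sy*W,0]+[cx,cy,z])).round(0).tolist() for sx,sy in((1,1),(1,-1),(-1,-1),(-1,1))])
c=np.mean(cs,0);proj(c[0],c[1],161);proj(.484,-.341,161)
E
```

```text
[ 0.4097 -0.3567  0.045 ]
[ 0.4279 -0.2942  0.045 ]
[ 0.5518 -0.3306  0.045 ]
[ 0.5329 -0.3935  0.045 ]
[ 0.48056771 -0.34375292  0.045     ]
0.06517686943540908 -106.1967445012834
0.12913747187347052 163.59574217075604
0.06561707536034708 73.33106095355798
0.12859904704976752 -16.600265253468766
top [[217.0, 102.0], [274.0, 101.0], [274.0, 208.0], [222.0, 209.0]]
bot [[220.0, 102.0], [271.0, 101.0], [272.0, 197.0], [224.0, 198.0]]
han [[240.0, 138.0], [251.0, 137.0], [252.0, 194.0], [241.0, 194.0]]
top [[220.0, 104.0], [277.0, 103.0], [277.0, 209.0], [225.0, 210.0]]
bot [[223.0, 103.0], [274.0, 102.0], [274.0, 199.0], [227.0, 200.0]]
han [[243.0, 140.0], [255.0, 140.0], [256.0, 196.0], [245.0, 196.0]]
```

View pics/w1c.png

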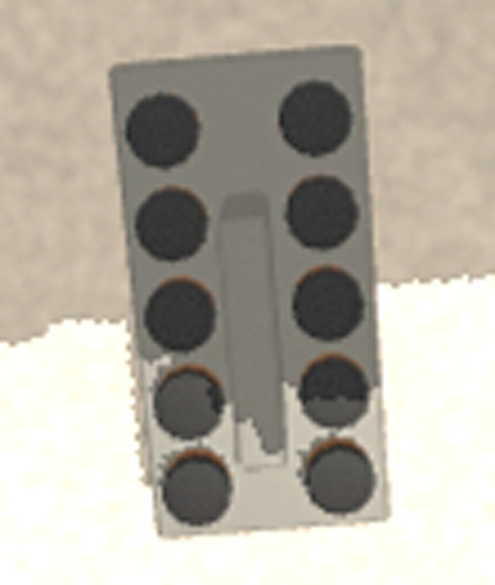

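The corner spacing of 129 x 65.5 mm matches the rack, so its centre is at (0.4806, -0.3438) with yaw 163.5°. I'll go down and grip.

Request:
servo_tool([
  [-1, 0, 0, 0, 0, 0, -3.6],
  [-1, 2.7, -4.8, 20, 0, 0, 0],
  [-1, 0, 0, 30, 0, 0, 0],
  [-1, 0, 0, 30, 0, 0, 0],
  [-1, 0, 0, 30, 0, 0, 0],
  [-1, 0, 0, 30, 0, 0, 0],
  [-1, 0, 0, 30, 0, 0, 0],
  [-1, 0, 0, 25, 0, 0, 0],
  [-1, 0, 0, 20, 0, 0, 0],
  [-1, 0, 0, 16, 0, 0, 0],
  [-1, 0, 0, 0, 0, 0, 0],
  [1, 0, 0, 0, 0, 0, 0],
  [1, 0, 0, 0, 0, 0, 0],
  [1, 0, 0, 0, 0, 0, 0],
  [1, 0, 0, 0, 0, 0, 0],
  [1, 0, 0, 0, 0, 0, 0],
  [1, 0, 0, 0, 0, 0, 0],
  [1, 0, 0, 0, 0, 0, 0],
], squeeze=45)

```text
t: 4.87
eef_pos: [0.4808, -0.3439, 0.066]
ee_rot: [-3.142, 0.001, 2.851]
force: [-1.1, 0.5, -0.6]
width: 0.0463
gripper_force: 0.0
```

Request:
servo_tool([
  [1, 0, 0, 0, 0, 0, 0],
  [1, 0, 0, 0, 0, 0, 0],
  [1, 0, 0, 0, 0, 0, 0],
  [1, 0, 0, 0, 0, 0, 0],
  [1, 0, 0, 0, 0, 0, 0],
  [1, 0, 0, 0, 0, 0, 0],
  [1, 0, 0, 0, 0, 0, 0],
  [1, 0, 0, 0, 0, 0, 0],
  [1, 0, 0, -10, 0, 0, 0],
  [1, 0, 0, -20, 0, 0, 0],
  [1, 0, 0, -20, 0, 0, 0],
  [1, 0, 0, -20, 0, 0, 0],
])

```text
t: 5.87
eef_pos: [0.4798, -0.3435, 0.1361]
ee_rot: [3.141, -0.002, 2.851]
force: [0.5, -0.5, -6.4]
width: 0.0115
gripper_force: 45.0
```

Request:
servo_tool([
  [1, 0, 0, -20, 0, 0, 0],
  [1, 0, 0, -20, 0, 0, 0],
  [1, 0, 0, -20, 0, 0, 0],
  [1, 5, 16, -20, 0, 0, 0],
  [1, 5, 16, -20, 0, 0, 0],
  [1, 5, 16, -20, 0, 0, 0],
  [1, 5, 16, -20, 0, 0, 0],
  [1, 5, 16, -20, 0, 0, 0],
  [1, 5, 16, -20, 0, 0, 0],
  [1, 5, 16, -20, 0, 0, 0],
  [1, 5, 16, -20, 0, 0, 0],
  [1, 5, 16, 0, 0, 0, 0],
  [1, 5, 16, 0, 0, 0, 0],
  [1, 0, 0, 0, 0, 0, 0],
  [1, 0, 0, 0, 0, 0, 0],
])

```text
t: 7.12
eef_pos: [0.4779, -0.1754, 0.3557]
ee_rot: [3.141, -0.001, 2.852]
force: [0.8, -0.3, -5.4]
width: 0.0118
gripper_force: 45.0
```

```bash
python3 - <<'E'
from h import *
p=shot('wrist','w2.png')
for n in('shaker','corner','slant_rail'):
    for r in arm.recognise(n,p)[:3]:
        X=w(p,r['at']); print(n,round(r['conf'],2),X.round(4),pix(p,X).round(1))
delta([.484,-.340,.30],np.radians(161))
i=cv2.imread('pics/w2.png')[:,:]
cv2.imwrite('pics/w2c.png',cv2.resize(i,(800,600),interpolation=cv2.INTER_CUBIC))
np.save('w2.npy',np.array([p['position'],p['orientation']])) 
E
```

```text
shaker 0.84 [0.4927 0.0238 0.0798] [406.9 122. ]
corner 0.64 [0.494  0.0203 0.0787] [403.8 123.8]
slant_rail 0.75 [0.4952 0.022  0.0823] [406.6 124.5]
shift world mm [   5.7 -163.4  -55.3] in tool [ -52.4 -154.8   55.3] turn [-0.01 -0.04  2.31] eef [ 0.4783 -0.1766  0.3553] [-1.7999e+02 -4.0000e-02  1.6331e+02] F [ 0.6  0.  -6.1] w 0.0122 t 7.3167
```

View pics/w2c.png

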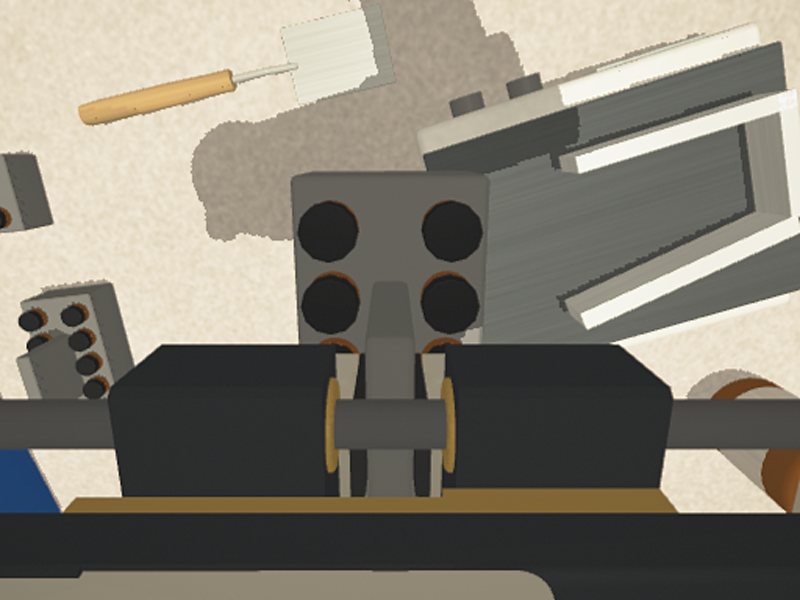

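The shaker's long stop, end stop and slanted rail are all clear on the right of this view. The long stop's open end is at (578,173) and the platform corners are at (425,153) and (780,43), in upscaled pixels. I'll fit the shaker pose and draw it over the picture.

```bash
python3 - <<'E'
from h import *
from scipy.optimize import least_squares
a=np.load('w2.npy');p=dict(position=a[0],orientation=a[1],K=shot('wrist')['K'])
S=1.5625
O=np.array([[-100,-140,80],[-100,140,80],[-55,-38,120]])/1000
U=np.array([[425,153],[780,43],[578,173]])/S
def X(v,o): return R.from_euler('z',v[2]).apply(o)+[v[0],v[1],0]
f=lambda v:(np.array([pix(p,x) for x in X(v,O)])-U).ravel()
r=least_squares(f,[.508,.005,.01]);print(r.x,np.degrees(r.x[2]),f(r.x).round(1))
i=cv2.imread('pics/w2.png')[0:230,256:512]; k=3
i=cv2.resize(i,None,fx=k,fy=k,interpolation=cv2.INTER_CUBIC)[:600]
t=np.radians(9.5); d=np.array([-np.sin(t),np.cos(t)])*85
rail=np.array([35,29]);
L=[((-100,-140,80),(-100,140,80)),((-55,105,120),(-55,-38,120)),((-55,105,120),(23,105,120)),((-55,105,80),(23,105,80)),((-100,-140,80),(100,-140,80)),
 ((*(rail-d),120),(*(rail+d),120)),((*(rail-d),80),(*(rail+d),80))]
for A,B in L:
    q=[((pix(p,X(r.x,np.array(x)/1000))-[256,0]+.5)*k).astype(int).tolist() for x in(A,B)]
    cv2.line(i,q[0],q[1],(0,0,255),1)
cv2.imwrite('pics/ov.png',i)
E
```

```text
[ 5.16295946e-01  7.49208947e-03 -1.77033694e-04] -0.010143283521886112 [-2.3  0.3  2.1 -0.4  0.1  0.4]
```

View pics/ov.png

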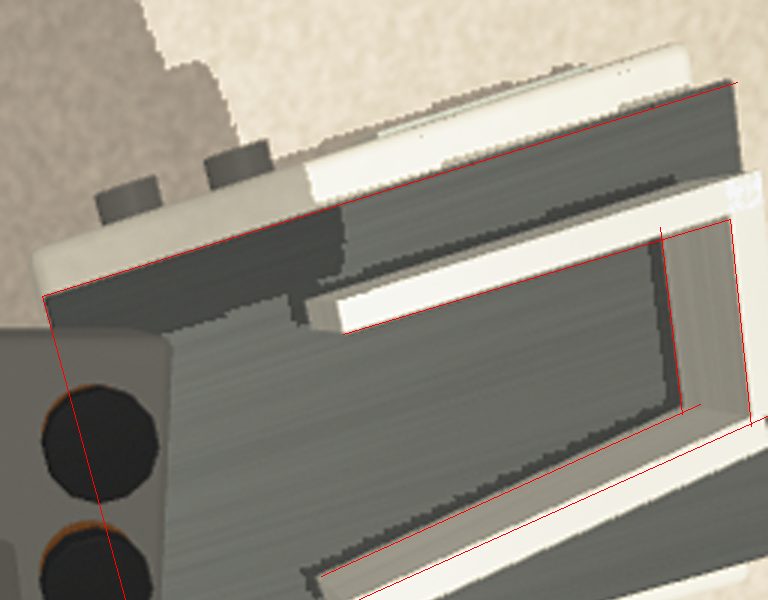

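The fit is very good: the shaker is at (0.5163, 0.0075) with yaw 0, so rack_home is at (0.494, 0.0475). I'll move over the bay and turn the rack.

Request:
servo_tool([
  [1, 4.2, 21.5, 0, 0, 0, 0],
  [1, 4.2, 21.5, 0, 0, 0, 0],
  [1, 4.2, 21.5, 0, 0, 0, 0],
  [1, 4.2, 21.5, 0, 0, 0, 0],
  [1, 4.2, 21.5, 0, 0, 0, 0],
  [1, 4.2, 21.5, 0, 0, 0, 0],
  [1, 4.2, 21.5, 0, 0, 0, 0],
  [1, 4.2, 21.5, 0, 0, 0, 0],
  [1, 4.2, 21.5, 0, 0, 0, 0],
  [1, 4.2, 21.5, 0, 0, 0, 0],
  [1, 0, 0, 0, 0, 0, -6.67],
  [1, 0, 0, 0, 0, 0, -6.67],
  [1, 0, 0, 0, 0, 0, -6.67],
  [1, 0, 0, 0, 0, 0, -6.67],
  [1, 0, 0, 0, 0, 0, -6.67],
  [1, 0, 0, 0, 0, 0, -6.67],
  [1, 0, 0, 0, 0, 0, -6.67],
  [1, 0, 0, 0, 0, 0, -6.67],
])

```text
t: 8.87
eef_pos: [0.5001, 0.0413, 0.3553]
ee_rot: [3.141, -0.001, -2.496]
force: [-0.5, 0.0, -5.4]
width: 0.0116
gripper_force: 45.0
```

Request:
servo_tool([
  [1, 0, 0, 0, 0, 0, -6.67],
  [1, 0, 0, 0, 0, 0, -6.67],
  [1, 0, 0, 0, 0, 0, -6.67],
  [1, 0, 0, 0, 0, 0, -6.67],
  [1, 0, 0, 0, 0, 0, -6.67],
  [1, 0, 0, 0, 0, 0, -6.67],
  [1, 0, 0, 0, 0, 0, -6.67],
  [1, 0, 0, 0, 0, 0, -6.67],
  [1, 0, 0, 20, 0, 0, 0],
  [1, 0, 0, 25, 0, 0, 0],
  [1, 0, 0, 25, 0, 0, 0],
  [1, 0, 0, 25, 0, 0, 0],
  [1, 0, 0, 20, 0, 0, 0],
  [1, 0, 0, 10, 0, 0, 0],
  [1, 0, 0, 0, 0, 0, 0],
])

```text
t: 10.12
eef_pos: [0.4988, 0.041, 0.2282]
ee_rot: [3.137, -0.002, -1.571]
force: [-0.3, -0.3, -5.4]
width: 0.0114
gripper_force: 45.0
```

```bash
python3 - <<'E'
from h import *
delta([.4993,.0415,.150],-np.pi/2)
E
```

```text
shift world mm [  0.5   0.5 -78.2] in tool [-0.7 -0.8 78.2] turn [ 0.25 -0.1   0.01] eef [0.4988 0.041  0.2282] [ 1.7975e+02 -1.0000e-01 -8.9990e+01] F [-0.3 -0.3 -5.4] w 0.0114 t 10.1167
```

Request:
servo_tool([
  [1, 0, 0, 20, 0, 0, 0],
  [1, 0, 0, 20, 0, 0, 0],
  [1, 0, 0, 15, 0, 0, 0],
  [1, 0, 0, 12, 0, 0, 0],
  [1, 0, 0, 7, 0, 0, 0],
  [1, 0, 0, 5, 0, 0, 0],
  [1, 0, 0, 0, 0, 0, 0],
])

```text
t: 10.7
eef_pos: [0.5003, 0.0418, 0.1517]
ee_rot: [-3.142, -0.0, -1.57]
force: [-0.8, 1.0, -5.7]
width: 0.0116
gripper_force: 45.0
```

Request:
servo_tool([
  [1, 0, 1.5, 0, 0, 0, 0],
  [1, 0, 1.5, 0, 0, 0, 0],
  [1, 0, 1, 0, 0, 0, 0],
  [1, 0, 0, 0, 0, 0, 0],
])

```text
t: 11.03
eef_pos: [0.4961, 0.0419, 0.1522]
ee_rot: [-3.141, 0.0, -1.57]
force: [0.1, 0.6, -4.9]
width: 0.0121
gripper_force: 45.0
```

Request:
servo_tool([
  [1, 0, 0, 2, 0, 0, 0],
  [1, 0, 0, 2, 0, 0, 0],
  [1, 0, 0, 0.5, 0, 0, 0],
  [1, 0, 1, 0, 0, 0, 0],
  [1, 0, 1, 0, 0, 0, 0],
  [1, 0, 0, 0, 0, 0, 0],
])

```text
t: 11.53
eef_pos: [0.4945, 0.0419, 0.1472]
ee_rot: [-3.14, 0.0, -1.569]
force: [1.6, -0.8, -6.4]
width: 0.0119
gripper_force: 45.0
```

Request:
servo_tool([
  [1, 0, 1, 0, 0, 0, 0],
  [1, 0, 0.5, 0, 0, 0, 0],
  [1, 0, 0, 0, 0, 0, 0],
])

```text
t: 11.78
eef_pos: [0.4941, 0.0421, 0.1477]
ee_rot: [-3.138, 0.001, -1.569]
force: [6.6, -1.5, -8.8]
width: 0.012
gripper_force: 45.0
```

Contact with the long stop is at the predicted x. Next is +y into the end stop.

Request:
servo_tool([
  [1, -1.5, 0, 0, 0, 0, 0],
  [1, -1.5, 0, 0, 0, 0, 0],
  [1, -1, 0, 0, 0, 0, 0],
  [1, -1, 0, 0, 0, 0, 0],
  [1, 0, 0, 0, 0, 0, 0],
])

```text
t: 12.2
eef_pos: [0.4941, 0.0468, 0.148]
ee_rot: [-3.139, -0.0, -1.569]
force: [6.3, -2.6, -5.7]
width: 0.012
gripper_force: 45.0
```

Request:
servo_tool([
  [1, -0.8, 0, 0, 0, 0, 0],
  [1, -0.8, 0, 0, 0, 0, 0],
  [1, 0, 0, 0, 0, 0, 0],
])

```text
t: 12.45
eef_pos: [0.4941, 0.0484, 0.148]
ee_rot: [-3.139, -0.0, -1.569]
force: [5.1, -2.7, -4.9]
width: 0.0117
gripper_force: 45.0
```

Request:
servo_tool([
  [1, -0.8, 0, 0, 0, 0, 0],
  [1, -0.8, 0, 0, 0, 0, 0],
  [1, 0, 0, 0, 0, 0, 0],
])

```text
t: 12.7
eef_pos: [0.494, 0.0486, 0.1481]
ee_rot: [-3.139, -0.002, -1.569]
force: [6.8, -9.6, -4.7]
width: 0.0117
gripper_force: 45.0
```

Request:
servo_tool([
  [1, -0.5, 0, 0, 0, 0, 0],
  [1, -0.5, 0, 0, 0, 0, 0],
  [1, 0, 0, 0, 0, 0, 0],
])

```text
t: 12.95
eef_pos: [0.494, 0.0488, 0.1482]
ee_rot: [-3.139, -0.004, -1.569]
force: [8.1, -15.1, -4.8]
width: 0.0121
gripper_force: 45.0
```

Both stops are touched. I'll lower the rack to the platform.

Request:
servo_tool([
  [1, 0, 0, 1, 0, 0, 0],
  [1, 0, 0, 1, 0, 0, 0],
  [1, 0, 0, 0, 0, 0, 0],
])

```text
t: 13.2
eef_pos: [0.4941, 0.0487, 0.147]
ee_rot: [-3.139, -0.004, -1.568]
force: [5.7, -13.9, 3.1]
width: 0.0117
gripper_force: 45.0
```

Request:
servo_tool([
  [1, 0, 0, 0.7, 0, 0, 0],
  [1, 0, 0, 0.7, 0, 0, 0],
  [1, 0, 0, 0, 0, 0, 0],
])

```text
t: 13.45
eef_pos: [0.4941, 0.0488, 0.1457]
ee_rot: [-3.139, -0.004, -1.568]
force: [4.9, -14.3, 4.2]
width: 0.0119
gripper_force: 45.0
```

Request:
servo_tool([
  [1, 0, 0, 0.7, 0, 0, 0],
  [1, 0, 0, 0, 0, 0, 0],
  [-1, 0, 0, 0, 0, 0, 0],
  [-1, 0, 0, 0, 0, 0, 0],
  [-1, 0, 0, 0, 0, 0, 0],
  [-1, 0, 0, 0, 0, 0, 0],
  [-1, 0, 0, 0, 0, 0, 0],
  [-1, 0, 0, 0, 0, 0, 0],
  [-1, 0, 0, -15, 0, 0, 0],
  [-1, 0, 0, -25, 0, 0, 0],
  [-1, 0, 0, -30, 0, 0, 0],
  [-1, 0, 0, -30, 0, 0, 0],
  [-1, 0, 0, -30, 0, 0, 0],
  [-1, 0, 0, -30, 0, 0, 0],
  [-1, 0, 0, -20, 0, 0, 0],
  [-1, 0, 0, 0, 0, 0, 0],
])

```text
t: 14.78
eef_pos: [0.4944, 0.0515, 0.3278]
ee_rot: [-3.134, 0.002, -1.569]
force: [1.6, 0.2, -0.1]
width: 0.0874
gripper_force: 0.0
```

```bash
python3 - <<'E'
from h import *
p=shot('wrist','w3.png')
delta([.487,.327,.30],np.radians(-149));delta([.487,.327,.30],np.radians(31))
i=cv2.imread('pics/w3.png')
V=R.from_euler('z',0)
def X(o): return np.array(o)/1000+[.5163,.0075,0]
for L,c in(([(-55,105,125),(11,105,125),(11,-25,125),(-55,-25,125)],(0,0,255)),([(-55,105,120),(-55,-38,120)],(0,255,0)),([(-55,105,120),(23,105,120)],(0,255,0))):
    q=np.array([pix(p,X(o)) for o in L]).round().astype(np.int32); cv2.polylines(i,[q],len(L)==4,c,1)
cv2.imwrite('pics/w3o.png',cv2.resize(i,(800,600),interpolation=cv2.INTER_CUBIC))
for r in arm.recognise('wedge_grip',p)[:2]+arm.recognise('wedge_center',p)[:2]: print(w(p,r['at']),r['conf'])
E
```

```text
shift world mm [ -6.5 275.5 -25.2] in tool [-275.5    6.2   25.7] turn [-0.16  0.21 59.07] eef [0.4935 0.0515 0.3252] [-1.7977e+02  1.0000e-01 -8.9930e+01] F [ 0.2 -0.3 -0.9] w 0.0872 t 14.8333
shift world mm [ -6.5 275.5 -25.2] in tool [-275.5    6.2   25.7] turn [  -0.25   -0.19 -120.93] eef [0.4935 0.0515 0.3252] [-1.7977e+02  1.0000e-01 -8.9930e+01] F [ 0.2 -0.3 -0.9] w 0.0872 t 14.8333
[0.44926313 0.30274508 0.01468399] 0.82
[ 0.53113262 -0.02731611  0.07980269] 0.69
[0.44786434 0.30567327 0.01381849] 0.91
```

View pics/w3o.png

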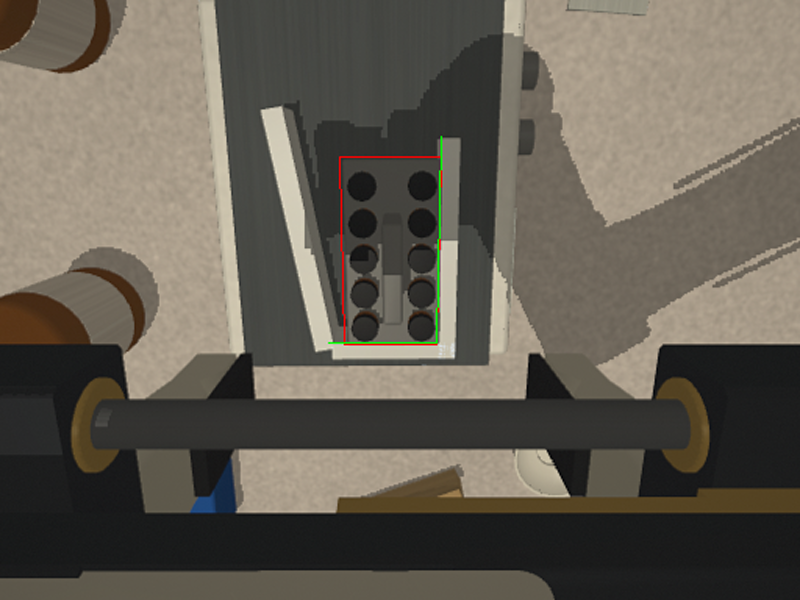

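The rack sits exactly in the corner, with the projected outline matching at (340-440, 157-345). Now to the wedge.

Request:
servo_tool([
  [-1, -27, 0, 0, 0, 0, 0],
  [-1, -27, 0, 0, 0, 0, 0],
  [-1, -27, 0, 0, 0, 0, 0],
  [-1, -27, 0, 0, 0, 0, 0],
  [-1, -27, 0, 0, 0, 0, 0],
  [-1, -27, 0, 0, 0, 0, 0],
  [-1, -27, 0, 0, 0, 0, 0],
  [-1, -27, 0, 0, 0, 0, 0],
  [-1, -27, 0, 0, 0, 0, 0],
  [-1, -27, 5, 10, 0, 0, 0],
  [-1, 0, 0, 10, 0, 0, 0],
  [-1, 0, 0, 0, 0, 0, 0],
])

```text
t: 15.93
eef_pos: [0.4855, 0.3213, 0.2987]
ee_rot: [3.137, -0.005, -1.568]
force: [0.0, -0.6, 0.7]
width: 0.0873
gripper_force: 0.0
```

```bash
python3 - <<'E'
from h import *
p=shot('wrist','w4.png');np.save('w4.npy',np.array([p['position'],p['orientation']]))
for n in('wedge_grip','wedge_center'):
  for r in arm.recognise(n,p)[:2]: X=w(p,r['at']);print(X,r['conf'],pix(p,X))
s=arm.get_state();print(s['eef_pos'],np.degrees(s['ee_rot']))
i=cv2.imread('pics/w4.png')[40:240,130:380]
cv2.imwrite('pics/w4c.png',cv2.resize(i,None,fx=3,fy=3,interpolation=cv2.INTER_CUBIC))
E
```

```text
[0.48735828 0.32984966 0.0319941 ] 0.71 [245.84181943 164.81445002]
[0.51982945 0.1513014  0.0337151 ] 0.43 [216.8819679    8.16814232]
[0.48637945 0.32906709 0.03531065] 0.98 [246.61249832 164.68799515]
[0.48720636 0.32028224 0.30261012] [ 1.79966186e+02 -7.03125854e-02 -8.99495464e+01]
```

View pics/w4c.png

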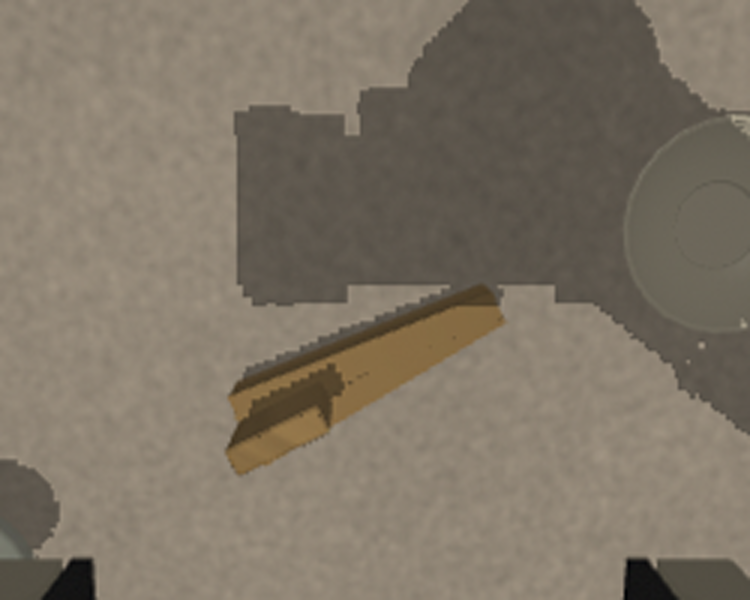

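The wedge's fin (thick end) is at crop pixel (280,439) and its thin end at (501,311), so it points to about yaw 211°. I'll fit its pose.

```bash
python3 - <<'E'
from h import *
from scipy.optimize import least_squares
a=np.load('w4.npy');p=dict(position=a[0],orientation=a[1],K=shot('wrist')['K'])
O=np.array([[-60,6,85],[-20,6,85],[-20,-6,85],[-60,-6,85],[60,7,36],[60,-7,36],[-60,17,36]])/1000
U=(np.array([[226,450],[322,403],[330,430],[240,474],[498,303],[504,320],[230,395]])+.5)/3+[130,40]-.5
X=lambda v,o:R.from_euler('z',v[2]).apply(o)+[v[0],v[1],0]
f=lambda v:(np.array([pix(p,x) for x in X(v,O)])-U).ravel()
r=least_squares(f,[.487,.327,np.radians(211)],loss='soft_l1');v=r.x;print(v,np.degrees(v[2]),f(v).round(1).reshape(-1,2).tolist())
g=X(v,np.array([[-.04,0,0]]))[0];print('grip',g)
delta([g[0],g[1],.30],v[2]-np.pi)
E
```

```text
[0.47703513 0.32678963 3.59573597] 206.02049532515255 [[-0.4, -0.6], [-0.6, -0.1], [1.5, 0.3], [-0.2, 0.6], [0.1, -3.9], [2.7, 0.7], [-1.1, 0.3]]
grip [0.51298062 0.34433733 0.        ]
shift world mm [25.5 24.1 -3.2] in tool [-24.1 -25.5   3.2] turn [ 1.0000e-02 -2.0000e-02 -1.1599e+02] eef [0.4874 0.3203 0.3032] [-1.7999e+02 -2.0000e-02 -8.9970e+01] F [ 0.8  0.4 -0.1] w 0.0876 t 16.1333
```

Request:
servo_tool([
  [-1, -24, -25.5, 0, 0, 0, 0],
  [-1, 0, 0, 0, 0, 0, -6.82],
  [-1, 0, 0, 0, 0, 0, -6.82],
  [-1, 0, 0, 0, 0, 0, -6.82],
  [-1, 0, 0, 0, 0, 0, -6.82],
  [-1, 0, 0, 0, 0, 0, -6.82],
  [-1, 0, 0, 0, 0, 0, -6.82],
  [-1, 0, 0, 0, 0, 0, -6.82],
  [-1, 0, 0, 0, 0, 0, -6.82],
  [-1, 0, 0, 0, 0, 0, -6.82],
  [-1, 0, 0, 0, 0, 0, -6.82],
  [-1, 0, 0, 0, 0, 0, -6.82],
  [-1, 0, 0, 0, 0, 0, -6.82],
  [-1, 0, 0, 0, 0, 0, -6.82],
  [-1, 0, 0, 0, 0, 0, -6.82],
  [-1, 0, 0, 0, 0, 0, -6.82],
  [-1, 0, 0, 0, 0, 0, -6.82],
  [-1, 0, 0, 0, 0, 0, -6.82],
  [-1, 0, 0, 20, 0, 0, 0],
  [-1, 0, 0, 0, 0, 0, 0],
])

```text
t: 17.8
eef_pos: [0.5119, 0.3436, 0.2809]
ee_rot: [-3.142, 0.003, 0.452]
force: [-0.6, -0.4, -2.4]
width: 0.0875
gripper_force: 0.0
```

```bash
python3 - <<'E'
from h import *
delta([.513,.3443,.051],np.radians(26))
p=shot('wrist','w5.png')
i=cv2.imread('pics/w5.png')
r=R.from_euler('z',26+180,degrees=True)
for yaw,c in((206,(0,0,255)),(210,(0,255,0))):
  r=R.from_euler('z',yaw,degrees=True)
  for O in([[-60,6,85],[-20,6,85],[-20,-6,85],[-60,-6,85]],[[60,7,36],[60,-7,36],[-60,-17,36],[-60,17,36]]):
    q=np.array([pix(p,r.apply((np.array(o)-[-40,0,0])/1000)+[.513,.3443,0]) for o in O]).round().astype(np.int32); cv2.polylines(i,[q],True,c,1)
cv2.imwrite('pics/w5o.png',cv2.resize(i[20:280,100:400],None,fx=2.3,fy=2.3,interpolation=cv2.INTER_CUBIC))
E
```

```text
shift world mm [   1.1    0.7 -229.9] in tool [ 1.900e+00 -2.000e-01  2.299e+02] turn [-0.    0.16 -0.08] eef [0.5119 0.3436 0.2809] [-1.800e+02  1.600e-01  2.592e+01] F [-0.6 -0.4 -2.4] w 0.0875 t 17.8
```

View pics/w5o.png

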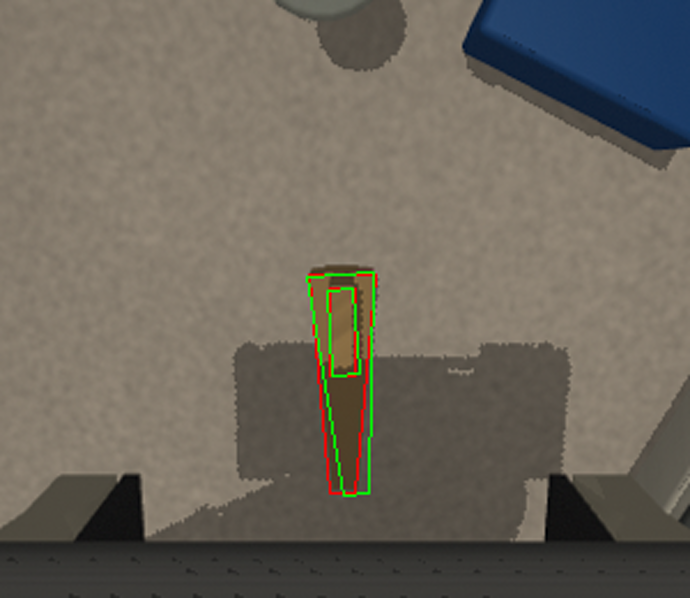

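The outline for yaw 206° matches the wedge. I'll go down and grip the fin.

Request:
servo_tool([
  [-1, 2, 0, 30, 0, 0, 0],
  [-1, 0, 0, 35, 0, 0, 0],
  [-1, 0, 0, 35, 0, 0, 0],
  [-1, 0, 0, 35, 0, 0, 0],
  [-1, 0, 0, 35, 0, 0, 0],
  [-1, 0, 0, 30, 0, 0, 0],
  [-1, 0, 0, 20, 0, 0, 0],
  [-1, 0, 0, 10, 0, 0, 0],
  [1, 0, 0, 0, 0, 0, 0],
  [1, 0, 0, 0, 0, 0, 0],
  [1, 0, 0, 0, 0, 0, 0],
  [1, 0, 0, 0, 0, 0, 0],
  [1, 0, 0, 0, 0, 0, 0],
  [1, 0, 0, 0, 0, 0, 0],
  [1, 0, 0, 0, 0, 0, 0],
  [1, 0, 0, 0, 0, 0, 0],
  [1, 0, 0, 0, 0, 0, 0],
  [1, 0, 0, 0, 0, 0, 0],
  [1, 0, 0, 0, 0, 0, 0],
  [1, 0, 0, 0, 0, 0, 0],
])

```text
t: 19.52
eef_pos: [0.5145, 0.3459, 0.0529]
ee_rot: [3.142, 0.0, 0.454]
force: [0.7, 0.8, -0.3]
width: 0.0134
gripper_force: 0.0
```

Request:
servo_tool([
  [1, 0, 0, 0, 0, 0, 0],
  [1, 0, 0, 0, 0, 0, 0],
  [1, 0, 0, 0, 0, 0, 0],
])

```text
t: 19.77
eef_pos: [0.5145, 0.3458, 0.0529]
ee_rot: [3.142, 0.0, 0.454]
force: [0.5, 0.1, -0.4]
width: 0.0119
gripper_force: 45.0
```

Request:
servo_tool([
  [1, 0, 0, -15, 0, 0, 0],
  [1, 0, 0, -32, 0, 0, 0],
  [1, 0, 0, -40, 0, 0, 0],
  [1, 0, 0, -40, 0, 0, 0],
  [1, 0, 0, -40, 0, 0, 0],
  [1, 0, 0, -40, 0, 0, 0],
  [1, 0, 0, -40, 0, 0, 0],
  [1, -11.8, 30.2, 0, 0, 0, 0],
  [1, -11.8, 30.2, 0, 0, 0, 0],
  [1, -11.8, 30.2, 0, 0, 0, 0],
  [1, -11.8, 30.2, 0, 0, 0, 0],
  [1, -11.8, 30.2, 0, 0, 0, 0],
  [1, -11.8, 30.2, 0, 0, 0, 0],
  [1, -11.8, 30.2, 0, 0, 0, 0],
  [1, -11.8, 30.2, 0, 0, 0, 0],
  [1, -11.8, 30.2, 0, 0, 0, 0],
  [1, -11.8, 30.2, 0, 0, 0, 0],
  [1, -11.8, 30.2, 0, 0, 0, 0],
  [1, -11.8, 30.2, 0, 0, 0, 0],
  [1, -11.8, 30.2, 0, 0, 0, 0],
])

```text
t: 21.43
eef_pos: [0.5483, -0.0758, 0.2999]
ee_rot: [-3.141, -0.0, 0.454]
force: [-0.6, -0.8, -0.9]
width: 0.0119
gripper_force: 45.0
```

Request:
servo_tool([
  [1, -11.8, 30.2, 0, 0, 0, 0],
  [1, 0, 0, 0, 0, 0, 6.54],
  [1, 0, 0, 0, 0, 0, 6.54],
  [1, 0, 0, 0, 0, 0, 6.54],
  [1, 0, 0, 0, 0, 0, 6.54],
  [1, 0, 0, 0, 0, 0, 6.54],
  [1, 0, 0, 0, 0, 0, 6.54],
  [1, 0, 0, 0, 0, 0, 6.54],
  [1, 0, 0, 0, 0, 0, 6.54],
  [1, 0, 0, 0, 0, 0, 6.54],
  [1, 0, 0, 0, 0, 0, 6.54],
  [1, 0, 0, 0, 0, 0, 6.54],
  [1, 0, 0, 0, 0, 0, 6.54],
  [1, 0, 0, 0, 0, 0, 6.54],
  [1, 0, 0, 0, 0, 0, 6.54],
  [1, 0, 0, 0, 0, 0, 6.54],
  [1, 0, 0, 0, 0, 0, 6.54],
  [1, 0, 0, 0, 0, 0, 6.54],
  [1, 0, 0, 0, 0, 0, 0],
])

```text
t: 23.02
eef_pos: [0.5511, -0.1065, 0.2997]
ee_rot: [3.141, 0.0, -1.492]
force: [0.0, -0.6, -1.1]
width: 0.0115
gripper_force: 45.0
```

```bash
python3 - <<'E'
from h import *
delta([.5512,-.107,.137],np.radians(-85.2))
E
```

```text
shift world mm [ 1.000e-01 -5.000e-01 -1.627e+02] in tool [  0.5  -0.2 162.7] turn [ 0.03  0.01 -0.28] eef [ 0.5511 -0.1065  0.2997] [ 1.7997e+02  1.0000e-02 -8.5480e+01] F [ 0.  -0.6 -1.1] w 0.0115 t 23.0167
```

Request:
servo_tool([
  [1, 0, 0, 30, 0, 0, -0.3],
  [1, 0, 0, 35, 0, 0, 0],
  [1, 0, 0, 35, 0, 0, 0],
  [1, 0, 0, 30, 0, 0, 0],
  [1, 0, 0, 20, 0, 0, 0],
  [1, 0, 0, 10, 0, 0, 0],
  [1, 0, 0, 0, 0, 0, 0],
])

```text
t: 23.6
eef_pos: [0.5499, -0.1066, 0.1377]
ee_rot: [3.137, 0.0, -1.479]
force: [-1.4, -0.4, -0.4]
width: 0.0122
gripper_force: 45.0
```

Request:
servo_tool([
  [1, 0, 0, 2, 0, 0, 0],
  [1, 0, 0, 2, 0, 0, 0],
  [1, 0, 0, 1, 0, 0, 0],
  [1, 0, 0, 0, 0, 0, 0],
])

```text
t: 23.93
eef_pos: [0.5519, -0.1065, 0.1359]
ee_rot: [-3.14, 0.0, -1.481]
force: [0.5, -0.0, -1.0]
width: 0.0117
gripper_force: 45.0
```

Request:
servo_tool([
  [1, -10, 0, 1, 0, 0, 0],
  [1, -10, 0, 0.5, 0, 0, 0],
  [1, -10, 0, 0, 0, 0, 0],
  [1, -10, 0, 0, 0, 0, 0],
  [1, -8, 0, 0, 0, 0, 0],
  [1, -6, 0, 0, 0, 0, 0],
  [1, 0, 0, 0, 0, 0, 0],
])

```text
t: 24.52
eef_pos: [0.5466, -0.0514, 0.1336]
ee_rot: [-3.141, 0.0, -1.48]
force: [-0.2, 0.6, -0.5]
width: 0.0118
gripper_force: 45.0
```

```bash
python3 - <<'E'
from h import *
d=np.array([-.0837,.9965]);c=np.array([.5393,.0345])
for b in(.025,.03,.04): t=c-(b+.042)*d; delta([*t,.133],np.radians(-85.2))
E
```

```text
shift world mm [-1.6 19.1 -0.6] in tool [-19.2  -0.1   0.6] turn [-0.02  0.01  0.41] eef [ 0.5466 -0.0514  0.1336] [-1.7998e+02  1.0000e-02 -8.4790e+01] F [-0.2  0.6 -0.5] w 0.0118 t 24.5167
shift world mm [-1.2 14.1 -0.6] in tool [-14.2  -0.1   0.6] turn [-0.02  0.01  0.41] eef [ 0.5466 -0.0514  0.1336] [-1.7998e+02  1.0000e-02 -8.4790e+01] F [-0.2  0.6 -0.5] w 0.0118 t 24.5167
shift world mm [-0.4  4.2 -0.6] in tool [-4.2  0.   0.6] turn [-0.02  0.01  0.41] eef [ 0.5466 -0.0514  0.1336] [-1.7998e+02  1.0000e-02 -8.4790e+01] F [-0.2  0.6 -0.5] w 0.0118 t 24.5167
```

Request:
servo_tool([
  [1, -5, 0, 0, 0, 0, 0.4],
  [1, -5, 0, 0, 0, 0, 0],
  [1, -4, 0, 0, 0, 0, 0],
  [1, 0, 0, 0.8, 0, 0, 0],
  [1, 0, 0, 0, 0, 0, 0],
])

```text
t: 24.93
eef_pos: [0.5456, -0.0386, 0.1328]
ee_rot: [-3.141, 0.0, -1.488]
force: [-0.2, 1.3, 0.7]
width: 0.0117
gripper_force: 45.0
```

Request:
servo_tool([
  [1, 0, 0, 0.8, 0, 0, 0],
  [1, 0, 0, 0, 0, 0, 0],
])

```text
t: 25.1
eef_pos: [0.5457, -0.0386, 0.1328]
ee_rot: [-3.141, 0.0, -1.488]
force: [-3.7, 2.9, 7.8]
width: 0.0118
gripper_force: 45.0
```

Request:
servo_tool([
  [-1, 0, 0, 0, 0, 0, 0],
  [-1, 0, 0, 0, 0, 0, 0],
  [-1, 0, 0, 0, 0, 0, 0],
  [-1, 0, 0, -4, 0, 0, 0],
  [-1, 0, 0, -20, 0, 0, 0],
  [-1, 0, 0, -30, 0, 0, 0],
  [1, 25, 5, 0, 0, 0, 0],
  [1, 30, 5, 0, 0, 0, 0],
  [1, 0, 0, 0, 0, 0, 0],
  [1, 0, 0, 0, 0, 0, 0],
  [1, 0, 0, 0, 0, 0, 0],
  [1, 0, 0, 0, 0, 0, 0],
  [1, 0, 0, 0, 0, 0, 0],
  [1, 0, 0, 0, 0, 0, 0],
  [1, 0, 0, 0, 0, 0, 0],
  [1, 0, 0, 0, 0, 0, 0],
  [1, 0, 0, 0, 0, 0, 0],
])

```text
t: 26.52
eef_pos: [0.5399, -0.0942, 0.1858]
ee_rot: [3.141, -0.0, -1.488]
force: [0.2, -1.2, 0.8]
width: 0.0004
gripper_force: 0.0
```

```bash
python3 - <<'E'
from h import *
delta([.534,-.094,.108],np.radians(-85.2))
E
```

```text
shift world mm [ -5.9   0.2 -77.8] in tool [-0.7  5.9 77.8] turn [ 0.01 -0.   -0.06] eef [ 0.5399 -0.0942  0.1858] [179.99  -0.   -85.26] F [ 0.2 -1.2  0.8] w 0.0004 t 26.5167
```

Request:
servo_tool([
  [1, 0, 0, 30, 0, 0, 0],
  [1, 0, 0, 30, 0, 0, 0],
  [1, 0, 0, 15, 0, 0, 0],
  [1, 0, 0, 3, 0, 0, 0],
  [1, 0, 0, 0, 0, 0, 0],
  [1, -8, 0, 0, 0, 0, 0],
  [1, -8, 0, 0, 0, 0, 0],
  [1, -4, 0, 0, 0, 0, 0],
  [1, -4, 0, 0, 0, 0, 0],
  [1, 0, 0, 0, 0, 0, 0],
])

```text
t: 27.35
eef_pos: [0.5384, -0.0695, 0.1088]
ee_rot: [-3.14, 0.0, -1.487]
force: [-0.0, -0.1, 0.1]
width: 0.0001
gripper_force: 0.0
```

Request:
servo_tool([
  [1, -4, 0, 0, 0, 0, 0],
  [1, -4, 0, 0, 0, 0, 0],
  [1, -4, 0, 0, 0, 0, 0],
  [1, -4, 0, 0, 0, 0, 0],
  [1, -4, 0, 0, 0, 0, 0],
  [1, 0, 0, 0, 0, 0, 0],
])

```text
t: 27.85
eef_pos: [0.5362, -0.0499, 0.1078]
ee_rot: [3.142, 0.0, -1.488]
force: [0.0, 0.8, 0.1]
width: 0.0006
gripper_force: 0.0
```

Pushing the wedge freely, with about 15 mm expected to go.

Request:
servo_tool([
  [1, -3, 0, 0, 0, 0, 0],
  [1, -3, 0, 0, 0, 0, 0],
  [1, -3, 0, 0, 0, 0, 0],
  [1, 0, 0, 0, 0, 0, 0],
])

```text
t: 28.18
eef_pos: [0.5355, -0.0411, 0.1078]
ee_rot: [3.142, 0.0, -1.488]
force: [0.1, -0.3, -0.5]
width: 0.0006
gripper_force: 0.0
```

Request:
servo_tool([
  [1, -2, 0, 0, 0, 0, 0],
  [1, -1, 0, 0, 0, 0, 0],
  [1, 0, 0, 0, 0, 0, 0],
])

```text
t: 28.43
eef_pos: [0.5352, -0.0384, 0.1078]
ee_rot: [3.141, 0.0, -1.488]
force: [0.3, -0.5, 0.7]
width: 0.0005
gripper_force: 0.0
```

Request:
servo_tool([
  [1, -1, 0, 0, 0, 0, 0],
  [1, -1, 0, 0, 0, 0, 0],
  [1, 0, 0, 0, 0, 0, 0],
])

```text
t: 28.68
eef_pos: [0.5351, -0.0365, 0.1079]
ee_rot: [-3.142, 0.0, -1.488]
force: [-0.3, -0.6, 0.8]
width: 0.0004
gripper_force: 0.1
```

Request:
servo_tool([
  [1, -1, 0, 0, 0, 0, 0],
  [1, -1, 0, 0, 0, 0, 0],
  [1, 0, 0, 0, 0, 0, 0],
])

```text
t: 28.93
eef_pos: [0.5351, -0.035, 0.1081]
ee_rot: [-3.142, -0.001, -1.488]
force: [1.4, -3.8, 1.2]
width: 0.0001
gripper_force: 2.2
```

```bash
python3 - <<'E'
from h import *
p=shot('wrist','w6.png')
delta([.5393,.0345,.108],np.radians(-85.2))
i=cv2.imread('pics/w6.png')
def X(o): return np.array(o)/1000+[.5163,.0075,0]
for L,c in(([(-55,105,125),(11,105,125),(11,-25,125),(-55,-25,125)],(0,0,255)),):
    q=np.array([pix(p,X(o)) for o in L]).round().astype(np.int32); cv2.polylines(i,[q],True,c,1)
r=R.from_euler('z',94.8,degrees=True)
for O in([[-60,6,85],[-20,6,85],[-20,-6,85],[-60,-6,85]],[[60,7,36],[60,-7,36],[-60,-17,36],[-60,17,36]]):
    q=np.array([pix(p,r.apply(np.array(o)/1000)+[.5393,.0345,.08]) for o in O]).round().astype(np.int32); cv2.polylines(i,[q],True,(0,255,0),1)
cv2.imwrite('pics/w6o.png',cv2.resize(i,(800,600),interpolation=cv2.INTER_CUBIC))
E
```

```text
shift world mm [ 4.2 69.5 -0. ] in tool [-69.   -9.9   0. ] turn [-0.   -0.04 -0.07] eef [ 0.5351 -0.035   0.108 ] [-1.800e+02 -4.000e-02 -8.527e+01] F [ 1.  -5.1  0.6] w 0.0004 t 28.9833
```

Resistance starts just where predicted, so I'll drive it home.

Request:
servo_tool([
  [1, -1, 0, 0, 0, 0, 0],
  [1, -1, 0, 0, 0, 0, 0],
  [1, 0, 0, 0, 0, 0, 0],
])

```text
t: 29.23
eef_pos: [0.535, -0.0349, 0.1082]
ee_rot: [3.141, -0.003, -1.488]
force: [4.2, -16.3, -0.5]
width: 0.0002
gripper_force: 8.3
```

Request:
servo_tool([
  [1, -1, 0, 0, 0, 0, 0],
  [1, 0, 0, 0, 0, 0, 0],
])

```text
t: 29.4
eef_pos: [0.535, -0.0348, 0.1083]
ee_rot: [3.141, -0.004, -1.489]
force: [5.9, -22.8, -1.7]
width: 0.0004
gripper_force: 11.2
```

Request:
servo_tool([
  [1, -1, 0, 0, 0, 0, 0],
  [1, -0.7, 0, 0, 0, 0, 0],
  [1, 0, 0, 0, 0, 0, 0],
])

```text
t: 29.65
eef_pos: [0.5349, -0.0347, 0.1084]
ee_rot: [3.141, -0.006, -1.489]
force: [8.5, -31.2, -1.6]
width: 0.0002
gripper_force: 16.2
```

Request:
servo_tool([
  [1, 8, 0, 0, 0, 0, 0],
  [1, 10, 0, 0, 0, 0, 0],
  [1, 20, 0, 0, 0, 0, 0],
  [1, 20, 0, -5, 0, 0, 0],
  [1, 0, 0, -35, 0, 0, 0],
  [1, 0, 0, -35, 0, 0, 0],
  [1, 0, 0, -35, 0, 0, 0],
  [1, 0, 0, -35, 0, 0, 0],
  [1, 0, 0, -35, 0, 0, 0],
  [1, -35, 0, 0, 0, 0, 0],
  [1, -35, 0, 0, 0, 0, 0],
  [1, -30, 0, 0, 0, 0, 0],
  [1, 0, 0, 0, 0, 0, 0],
])

```text
t: 30.73
eef_pos: [0.5308, 0.0159, 0.288]
ee_rot: [-3.141, 0.002, -1.486]
force: [0.4, -0.6, -0.6]
width: 0.0006
gripper_force: 0.0
```

```bash
python3 - <<'E'
from h import *
p=shot('wrist','w7.png');delta([.5393,.0345,.108],np.radians(-85.2))
i=cv2.imread('pics/w7.png')
def X(o): return np.array(o)/1000+[.5163,.0075,0]
r=R.from_euler('z',94.8,degrees=True)
P=[([X(o) for o in[(-55,105,125),(11,105,125),(11,-25,125),(-55,-25,125)]],(0,0,255))]
for O in([[-60,6,85],[-20,6,85],[-20,-6,85],[-60,-6,85]],[[60,7,36],[60,-7,36],[-60,-17,36],[-60,17,36]]):
    P.append(([r.apply(np.array(o)/1000)+[.5393,.0345,.08] for o in O],(0,255,0)))
for L,c in P: cv2.polylines(i,[np.array([pix(p,x) for x in L]).round().astype(np.int32)],True,c,1)
cv2.imwrite('pics/w7o.png',cv2.resize(i,(800,600),interpolation=cv2.INTER_CUBIC))
E
```

```text
shift world mm [   8.5   20.2 -179.9] in tool [-19.1 -10.1 179.9] turn [-0.01  0.07  0.12] eef [0.5308 0.0143 0.2879] [-1.7999e+02  7.0000e-02 -8.5080e+01] F [-0.2 -0.8  0.3] w 0.0005 t 30.7833
```

View pics/w7o.png

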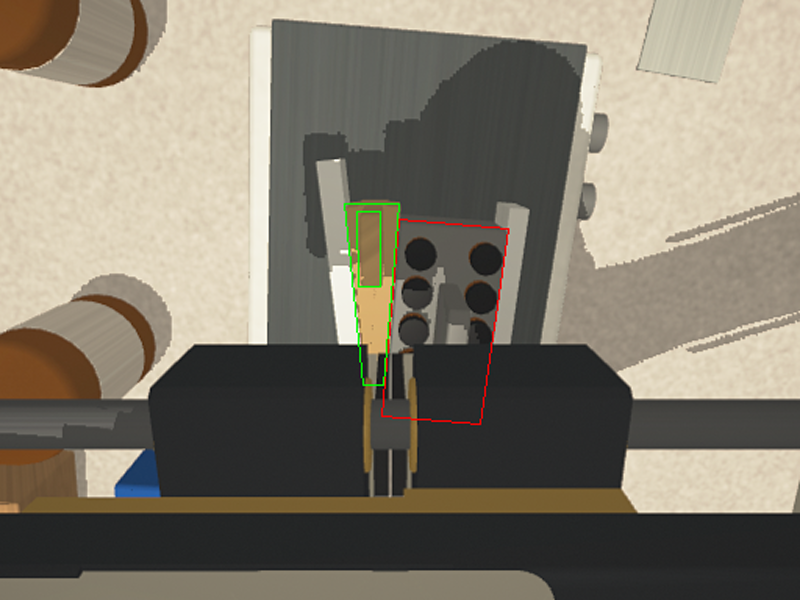

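The wedge is in place, but the rack outline looks about 3 mm off along y, possibly because the arm was still settling. I'll check numerically by repeating the earlier viewpoint and comparing rack motion against stop motion.

Request:
servo_tool([
  [-1, -20, 17, -20, 0, 0, 0],
  [-1, -20, 17, -18, 0, 0, 0],
  [-1, 0, 0, 0, 0, 0, 4.9],
  [-1, 0, 0, 0, 0, 0, 0],
  [-1, 0, 0, 0, 0, 0, 0],
  [-1, 0, 0, 0, 0, 0, 0],
  [-1, 0, 0, 0, 0, 0, 0],
  [-1, 0, 0, 0, 0, 0, 0],
  [-1, 0, 0, 0, 0, 0, 0],
])

```text
t: 31.53
eef_pos: [0.4941, 0.0486, 0.3253]
ee_rot: [3.141, -0.0, -1.574]
force: [-0.4, 0.2, -0.6]
width: 0.0547
gripper_force: 0.0
```

```bash
python3 - <<'E'
from h import *
delta([.4935,.0515,.3252],-np.pi/2)
p=shot('wrist','w8.png')
a=cv2.imread('pics/w3.png',0);b=cv2.imread('pics/w8.png',0)
S=1.5625
def m(n,x0,y0,x1,y1):
    x0,y0,x1,y1=[int(round(v/S)) for v in(x0,y0,x1,y1)]
    t=a[y0:y1,x0:x1]; s=b[y0-14:y1+14,x0-14:x1+14]
    r=cv2.matchTemplate(s,t,cv2.TM_CCOEFF_NORMED);_,v,_,l=cv2.minMaxLoc(r)
    x,y=l
    sub=lambda l,c,h:(l-h)/(2*(l-2*c+h))
    dx=sub(r[y,x-1],r[y,x],r[y,x+1]) if 0<x<r.shape[1]-1 else 0; dy=sub(r[y-1,x],r[y,x],r[y+1,x]) if 0<y<r.shape[0]-1 else 0
    print(n,round(v,3),round(x-14+dx,2),round(y-14+dy,2))
m('vials far',345,170,440,235);m('vials near',345,285,437,340);m('stop end',432,128,470,175);m('end stop',325,340,460,366);m('rail end',255,98,305,140);m('knobs',515,45,545,150);m('platcorner',470,345,520,368)
E
```

```text
shift world mm [-0.6  2.9 -0.1] in tool [-2.9  0.6  0.1] turn [ 0.06 -0.03 -0.19] eef [0.4941 0.0486 0.3253] [ 1.7994e+02 -3.0000e-02 -9.0190e+01] F [-0.4  0.2 -0.6] w 0.0547 t 31.5333
vials far 0.982 -1.99 3.63
vials near 0.944 -1.55 3.85
stop end 0.993 -2.12 3.23
end stop 0.942 -1.48 3.59
rail end 0.987 -2.79 3.6
knobs 0.953 -2.68 2.71
platcorner 0.887 -0.87 -12.53
```

The rack shifts in the image exactly as the stops do, to within half a pixel. It is still in the corner, and the wedge is driven in with 31 N. I'm handing in.

```bash
python3 -c "
from station import arm
print(arm.job_done())"
```

```text
the job is handed in; nothing more can be done
None
```

The job is handed in: the rack sits in the corner of the two stops, the wedge is driven in with about 31 N, and the arm is clear of both; it took about 32 s of the 70 s, and the station returned no verdict.

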